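# Load the drying cabinet and hold its flap at the red pointer

### The arm

A 7-joint arm with a two-finger parallel gripper is mounted at the origin on the work surface. World frame = base frame: x ahead of the robot, y to its left, z up, the work surface at z = 0. Lengths are in m, angles in rad, forces in N, time in s.
With the tool pointing down it reaches from about 0.35 to 0.9 m from the base axis. Payload 19.9 kg.
Tool frame: the origin (TCP) lies at the very end of the fingers, on their centre line; the grasp point (between the pads) lies 19 mm behind it; z points along the fingers, y is the direction in which the jaws open and shut (so a half turn about z gives the same grasp; the last joint's range is limited). The gripper opens to 85 mm and grips with 20 to 120 N. Pads are 22 mm wide; open, the fingers measure 114 mm over their backs; the gripper's body (76 mm by 85 mm) begins 54 mm behind the grasp point. The pads swing forward as they close: fully open they stand 13 mm farther back than shut.
Start: joints at [-1.385, 0.417, -0.01, 1.614, 0.005, 1.111, -0.053], TCP at [0.141, 0.609, 0.231] pointing down, gripper open.
Joint ranges: [-2.81, 2.81], [-0.39, 2.02], [-1.27, 1.25], [0.06, 2.57], [-1.19, 4.33], [0.19, 2], [-2.82, 2.82]. Speed limits (rad/s): [1.89, 1.89, 2.39, 2.39, 3.01, 3.01, 3.01].

### API

Orientations are given as a unit quaternion [x, y, z, w].
In Python, from bench import sensors, viewer, ticket gives the robot as it stands. The module is installed in compiled form; this text tells all that it offers.
- The arm moves only by the shell command python3 -m creep 'ROWS' [FORCE]. ROWS is text: rows parted by semicolons, each of 7 numbers parted by spaces: the finger opening in mm, from 0 to 85.4, then the shift along the world's x, y, z in mm, then the turn, a rotation vector about the world's x, y, z in rad. A call has 1 to 5 rows; each row shifts and turns the commanded pose from where the row before left it; what a row does not reach is not made up. A row lasts 1/8 s, in which the tool goes at most 62.5 mm and 10.7 degrees, less where a joint would pass 70% of its speed; a pose out of reach is approached as far as the arm can. A call is refused whole if a number of a shift passes 62.5 or a number of a turn 0.188, either way. A call with a gripper value outside its range is refused whole. The fingers move at their own pace and stop on an object; FORCE is the grip in N (left out, the last holds). Time passes only in rows, so rows that do not move let the fingers close. It gives the time, the measured TCP pose, the force and the opening at its end, in the units of the state.
- sensors.state(): the state, without advancing time (a new reading comes with each control period).
- viewer.camera(name): name is "scene" or "top" or "wrist"; returns a dict with "pixels" (400x640x3 uint8, blue, green, red), "fx", "fy", "cx", "cy" (pixels), "xyz" and "attitude" of the camera in the world. Camera axes: x right, y down, z forward; pixel columns grow to the right and rows downward; lengths in m; the calibration is good to about 2 mm. The wrist camera is an equidistant fisheye: a pixel r from the principal point sees the ray r / f radians off the axis. A picture is of the moment at which its call begins. There is no depth.
- ticket.hand_in(): hands the job in, once; it reports no verdict.
The state is a dict: "time_s": time; "joint_positions": joint angles; "joint_vel": joint speeds; "effort": joint torques, N m; "position": TCP position; "eef_rot": TCP orientation; "force": force on the tool from outside, world axes, zero at the start; "moment": the same for the moment, N m; "grip_width": finger opening in m.
Only numpy, scipy, OpenCV 4.12 (cv2) and the standard library are available. Lean on these libraries where they do the work, as an engineer would, in place of code of your own. Each camera call takes 0.05 s, during which the arm holds its last target. There are 200 camera calls.

### The job

Slide the tray of cast medallions all the way into the mouth of the small drying cabinet, keeping all three medallions in it. Then let go of the tray, take the blue flap on top of the cabinet by its steel bar, swing it up until it is in line with the red pointer, and finish while still holding it there with the gripper, because it falls shut by itself. Leave the red pointer and the other things on the bench where they are.

Things in the scene. Friction and masses are not known exactly. Their poses are not given: they have to be found in the camera images.
- cabinet: Fixed grey drying cabinet, 150 mm (x) by 140 mm (y) by 70 mm high; origin at the centre of its underside on the bench. +x points into its mouth (the tray travels along +x), +y to the side of the flap's free edge. No floor: the tray slides on the bench. A solid rear wall stops the tray.
- tray_home (a point): Fixed point where point tray_mid lies when the tray is fully home, 8 mm above the bench; axes of the cabinet. The mouth lies 72 mm from here along -x: 108 mm wide, open from the bench to 46 mm high. Two flared steel guides, 14 mm high, reach another 27 mm out in front and widen the entry to about 125 mm.
- tray_mid (a point): Middle of the loose aluminium tray, 8 mm above its underside. Open tray 140 mm (x) by 100 mm (y) by 16 mm high, walls and floor 4 mm, 0.27 to 0.45 kg loaded. Its +x end goes into the cabinet first; the wooden grip tab is at the -x end. Fully home, its -x wall lies about flush (2 mm inside) with the cabinet's mouth.
- tray_tab (a point): Grip point on the tray's upright dark wooden tab, 37 mm above the bench, 115 mm from the tray's middle along the tray's -x. The tab is 12 mm thick (along the tray's y), 32 mm long (along x), its top 55 mm above the bench; a low stem joins it to the tray. It stays outside the cabinet. Axes are the tray's.
- medal0_mid (a point): Middle of the steel-coloured medallion, a loose disc 32 mm across and 6 mm thick, 20 g, lying in the tray.
- medal1_mid (a point): Middle of the blue medallion, same size, lying in the tray.
- medal2_mid (a point): Middle of the brass medallion, same size, lying in the tray.
- flap (a joint): Angle of the blue flap in rad: 0 shut (level, where it starts), grows as its free edge rises, stop at 1.2. 0.28 to 0.46 kg, falls shut when let go. The flap is a plate 150 mm (cabinet x) by 140 mm, 8 mm thick.
- flap_hinge (a point): Middle of the flap's hinge line, fixed, 74 mm above the bench on the cabinet's -y edge; the line runs along the cabinet's x. Axes are the cabinet's. The flap turns about +x, so that the +y edge rises.
- flap_bar (a point): Middle of the flap's round steel grip bar, 12 mm thick, 100 mm long along the hinge direction, a bracket at each end. From the hinge it is 160 mm along the flap's y and 34 mm along its z (108 mm above the bench when shut): 20 mm beyond the free edge, 30 mm above the upper face. Axes are the flap's: x along the hinge, y from hinge to free edge.
- pointer (a joint): Angle of the red pointer in rad, in the same sense as the flap's angle, 0.42 to 0.80: the flap is in line with it when its joint has the same value. Held in place by friction; it does not stop or carry the flap.
- pointer_tip (a point): Ball tip of the red pointer, a red arm 200 mm long, 14 mm wide and 8 mm thick, that turns about the flap's hinge line, 93 mm along the cabinet's +x from the hinge middle, outside the cabinet's rear end. Its y axis runs along the arm from hinge to tip. A steel wire quadrant stands between it and the flap.
- orange_box_mid (a point): Bystander: loose orange box 75 x 85 x 45 mm, its centre.
- scrap_tin_mid (a point): Bystander: dark tin of silver scrap, 76 mm across, 75 mm high, its centre.
- brass_dish_mid (a point): Bystander: brass dish 110 mm across, 14 mm high, its centre.
- bottle_mid (a point): Bystander: green bottle 68 mm across, 150 mm high, its centre.

How it is judged:
On the way, in this order (a step that is already met when the one before it is completed fails the run):
1. the tray is fully home in the cabinet with its medallions in it (x of tray_mid in the frame of tray_home between -0.008 and 0.006 m and y of tray_mid in the frame of tray_home between -0.008 and 0.008 m and z of tray_mid in the frame of tray_home between -0.006 and 0.006 m and angle between the x axis of tray_mid and the x axis of tray_home, either way round below 0.08 rad and x of medal0_mid in the frame of tray_mid between -0.067 and 0.067 m and y of medal0_mid in the frame of tray_mid between -0.047 and 0.047 m and z of medal0_mid in the frame of tray_mid between -0.012 and 0.02 m and x of medal1_mid in the frame of tray_mid between -0.067 and 0.067 m and y of medal1_mid in the frame of tray_mid between -0.047 and 0.047 m and z of medal1_mid in the frame of tray_mid between -0.012 and 0.02 m and x of medal2_mid in the frame of tray_mid between -0.067 and 0.067 m and y of medal2_mid in the frame of tray_mid between -0.047 and 0.047 m and z of medal2_mid in the frame of tray_mid between -0.012 and 0.02 m), for 0.2 s.
2. the fingers hold the flap in line with the red pointer (angle between the y axis of flap_bar and the y axis of pointer_tip, either way round below 0.09 rad and velocity of joint flap between -0.1 and 0.1 rad/s and contact force between the fingers and flap above 0.5 N), for 0.4 s.
At the end, for the whole second after the job is handed in: The tray is fully home (its middle within 8 mm of home, squared within 0.08 rad), all three medallions lie in it, and the flap stands still within 0.09 rad (5 degrees) of the red pointer, held by the gripper's fingers (more than 0.5 N) (all of step 1 and all of step 2); the arm keeps its last pose, push and grip.
It fails at once if a bystander was moved by more than 30 mm (distance of any of orange_box_mid, scrap_tin_mid, brass_dish_mid, bottle_mid from where it was at the start of the episode above 0.03 m).
It fails at once if the red pointer was moved by more than 12 mm (distance of pointer_tip from where it was at the start of the episode above 0.012 m).
It also fails if it takes over 54 s, if anything falls off the work surface, if the arm or the gripper's body presses on something with over 40 N, if the wrist force passes 120 N, or if a joint passes its speed limit or range.

## Working session

There is one attempt and no reset: what is moved stays moved. The work goes in short steps, Python scripts to look and compute and a shell command to move; the robot and the scene stay as the last step left them, time stands still between calls to the robot, and variables do not carry over. Pictures are saved under pics/ and viewed, about 8 in all and at most 12, crops included, and the job is handed in when it is done.

```bash
mkdir -p pics; cat > h.py <<'E'
import numpy as np,cv2
from scipy.spatial.transform import Rotation as R
from bench import sensors,viewer,ticket
def cam(n,save=None):
    c=viewer.camera(n); c['pixels']=np.array(c['pixels'])
    if save: cv2.imwrite('pics/'+save,c['pixels'])
    return c
def att(c):
    a=np.array(c['attitude'],float)
    return a if a.shape==(3,3) else R.from_quat(a.ravel()).as_matrix()
def ray(c,u,v,fish=False):
    x=(u-c['cx'])/c['fx'];y=(v-c['cy'])/c['fy']
    if fish:
        r=np.hypot(x,y);s=np.sin(r)/max(r,1e-9);d=np.array([x*s,y*s,np.cos(r)])
    else: d=np.array([x,y,1.])
    return att(c)@d
def onz(c,u,v,z,fish=False):
    d=ray(c,u,v,fish);o=np.array(c['xyz']);return o+d*(z-o[2])/d[2]
def proj(c,p):
    q=att(c).T@(np.array(p)-np.array(c['xyz']));return np.array([c['cx']+c['fx']*q[0]/q[2],c['cy']+c['fy']*q[1]/q[2]])
E
python3 - <<'E'
from h import *
import pickle
for n in('scene','top'):
    c=cam(n,n+'0.png');pickle.dump(c,open(n+'.pkl','wb'))
    print(n,c['fx'],c['cx'],c['cy'],c['xyz'],c['attitude'])
print(sensors.state())
E
```

```text
scene 427.192261053056 318.9258535158511 205.81241748706736 [ 1.02399634 -0.75516621  0.75636416] [ 0.86285356  0.2281527  -0.10425603 -0.43881746]
top 453.0971750309694 317.476800472839 201.9844884076038 [0.46530537 0.04521561 1.16964154] [-0.70370896  0.70778917 -0.04003141  0.04717699]
{'time_s': 0.1, 'joint_positions': array([-1.38448756,  0.41789423, -0.01031901,  1.61413648,  0.00464717,
        1.11071138, -0.05298604]), 'joint_vel': array([-0.00146005, -0.00031682, -0.00059567, -0.00119191,  0.00042124,
        0.00036746,  0.00225706]), 'effort': array([ 1.01115547e-03, -8.65825582e+01,  6.79978430e-01, -4.35635734e+01,
        1.92217034e-02,  5.07060919e-03,  4.42285943e-05]), 'position': array([0.14106395, 0.60853489, 0.23072579]), 'eef_rot': array([ 1.13651664e-01,  9.93520499e-01, -5.60827870e-04, -4.73137016e-05]), 'force': array([ 0.38780993, -0.16847957, -0.40322307]), 'moment': array([-0.02475548, -0.0264733 , -0.03240233]), 'grip_width': 0.0853217330137942}
```

View pics/scene0.png

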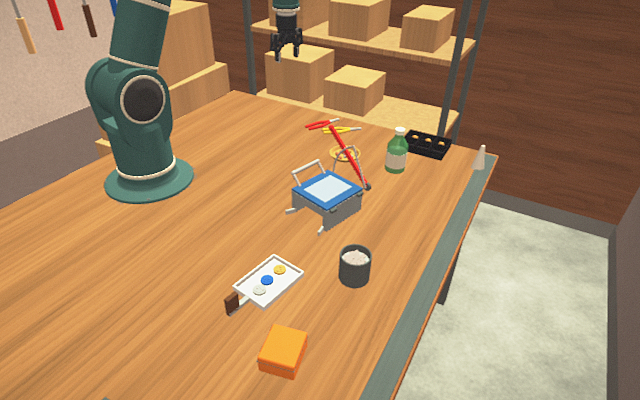

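View pics/top0.png

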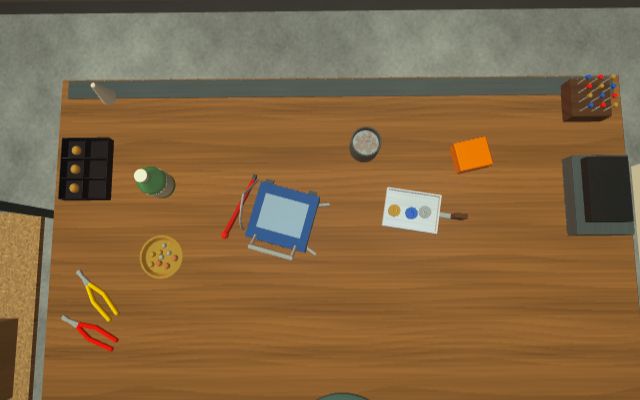

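The top view shows the tray at about (412,211) with its tab at (458,216). The cabinet is at (283,217) with its mouth to the right, and the flap bar is at (271,252) facing the robot. The pointer's red ball is at (225,236). The tin, box, bottle and dish are clear of the tray's path.

```bash
python3 - <<'E'
from h import *
import pickle
c=pickle.load(open('top.pkl','rb'));s=pickle.load(open('scene.pkl','rb'))
def mask(c,f,box):
    h=cv2.cvtColor(c['pixels'],cv2.COLOR_BGR2HSV).astype(int);m=f(h[...,0],h[...,1],h[...,2])
    z=np.zeros(m.shape,np.uint8);x0,y0,x1,y1=box;z[y0:y1,x0:x1]=m[y0:y1,x0:x1]*255;return z
def rect(c,m,z,name):
    m=cv2.morphologyEx(m,cv2.MORPH_OPEN,np.ones((3,3)))
    k=max(cv2.findContours(m,0,2)[0],key=cv2.contourArea)
    r=cv2.minAreaRect(k);b=cv2.boxPoints(r)
    P=np.array([onz(c,*p,z) for p in b]);print(name,b.round(1).tolist(),'mid',P.mean(0).round(4))
    for i in range(4):
        e=P[(i+1)%4]-P[i];print('  edge',np.linalg.norm(e).round(4),np.degrees(np.arctan2(e[1],e[0])).round(2))
    return P
# tray
m=mask(c,lambda h,s,v:(s<60)&(v>120),(370,175,450,245));m=cv2.morphologyEx(m,cv2.MORPH_CLOSE,np.ones((15,15)))
rect(c,m,.016,'tray')
m=mask(c,lambda h,s,v:(s<140)&(v<140)|(v<105),(443,205,480,230));rect(c,m,.055,'tab')
m=mask(c,lambda h,s,v:(h>95)&(h<125)&(s>110),(230,165,335,265));m=cv2.morphologyEx(m,cv2.MORPH_CLOSE,np.ones((9,9)))
rect(c,m,.078,'flap')
m=mask(c,lambda h,s,v:((h<6)|(h>174))&(s>150)&(v>80),(205,165,262,245))
ys,xs=np.nonzero(m);print('pointer px',xs.min(),xs.max(),ys.min(),ys.max())
m2=mask(s,lambda h,s,v:((h<6)|(h>174))&(s>150)&(v>80),(300,115,375,195))
ys,xs=np.nonzero(m2);print('scene ptr',xs.min(),xs.max(),ys.min(),ys.max())
a=cv2.resize(c['pixels'][160:270,200:340],None,fx=4,fy=4,interpolation=cv2.INTER_CUBIC)
b=cv2.resize(s['pixels'][115:240,270:380],(0,0),fx=3.52,fy=3.52,interpolation=cv2.INTER_CUBIC)
b=b[:440,:]; o=np.zeros((440,560+0,3),np.uint8);o[:]=a
d=cv2.resize(c['pixels'][180:240,370:480],None,fx=5,fy=5,interpolation=cv2.INTER_CUBIC)
W=np.zeros((600,800,3),np.uint8)
a=cv2.resize(a,(420,330));b=cv2.resize(b,(380,430));d=cv2.resize(d,(420,229))
W[:330,:420]=a;W[:430,420:]=b;W[340:569,:420]=d
cv2.imwrite('pics/crops.png',W)
E
```

```text
tray [[381.1000061035156, 225.39999389648438], [387.0, 186.5], [452.29998779296875, 196.3000030517578], [446.3999938964844, 235.1999969482422]] mid [ 0.5843 -0.1966  0.016 ]
  edge 0.1016 -9.77
  edge 0.1685 -99.06
  edge 0.1012 169.24
  edge 0.1667 81.09
tab [[450.0, 214.0], [466.0, 214.0], [466.0, 219.0], [450.0, 219.0]] mid [ 0.5654 -0.2895  0.055 ]
  edge 0.0393 -90.35
  edge 0.0124 177.4
  edge 0.0392 89.65
  edge 0.0124 -2.35
flap [[244.8000030517578, 235.60000610351562], [259.6000061035156, 180.60000610351562], [319.1000061035156, 196.60000610351562], [304.20001220703125, 251.6999969482422]] mid [0.5674 0.1423 0.078 ]
  edge 0.1385 -14.41
  edge 0.1507 -105.63
  edge 0.1377 164.68
  edge 0.1485 74.68
pointer px 221 254 179 237
scene ptr 305 366 120 185
```

View pics/crops.png

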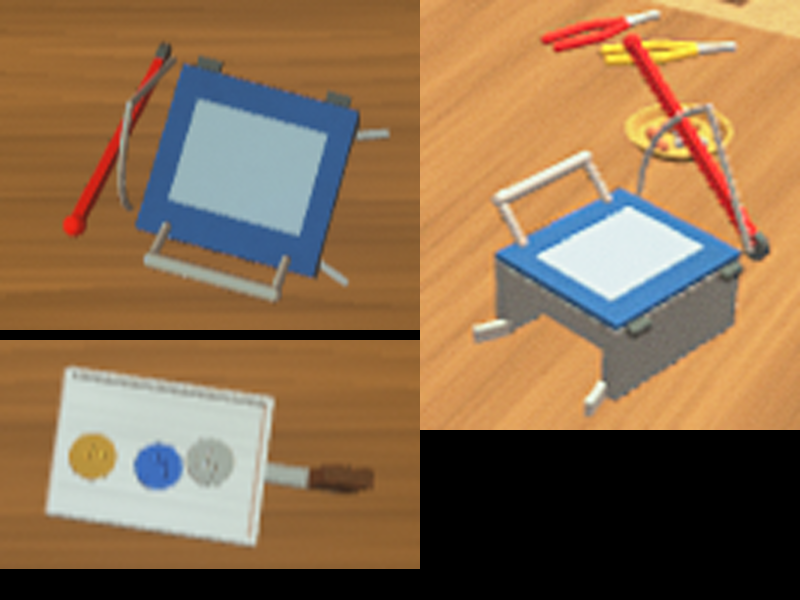

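The crops show the tray corners, the tab at about (459,216), and the flap as a clean blue square. The pointer ball is at top (224.7,235) and scene (331,127). Next I refine the tray fit and triangulate the pointer angle.

```bash
cat > fit.py <<'E'
from h import *
def fitrect(c,f,box,z,k,name,close=9):
    h=cv2.cvtColor(c['pixels'],cv2.COLOR_BGR2HSV).astype(int);m=f(h[...,0],h[...,1],h[...,2])
    b=np.zeros(m.shape,np.uint8);x0,y0,x1,y1=box;b[y0:y1,x0:x1]=m[y0:y1,x0:x1]*255
    b=cv2.morphologyEx(b,cv2.MORPH_CLOSE,np.ones((close,close)));b=cv2.morphologyEx(b,cv2.MORPH_OPEN,np.ones((k,k)))
    q=max(cv2.findContours(b,0,2)[0],key=cv2.contourArea)[:,0]
    W=np.array([onz(c,*p,z)[:2] for p in q])*1000
    (mx,my),(w,hh),a=cv2.minAreaRect(W.astype(np.float32))
    print(name,np.round([mx,my,w,hh,a],2));return mx,my,w,hh,a
tray=lambda h,s,v:(s<70)&(v>120)
blue=lambda h,s,v:(h>95)&(h<125)&(s>110)
def tri(c,p,s,q):
    o1,d1,o2,d2=np.array(c['xyz']),ray(c,*p),np.array(s['xyz']),ray(s,*q)
    t=np.linalg.lstsq(np.c_[d1,-d2],o2-o1,rcond=None)[0];A,B=o1+t[0]*d1,o2+t[1]*d2
    return (A+B)/2,np.linalg.norm(A-B)
E
python3 - <<'E'
from fit import *
import pickle
c=pickle.load(open('top.pkl','rb'));s=pickle.load(open('scene.pkl','rb'))
fitrect(c,tray,(370,175,450,245),.016,11,'tray',15)
mx,my,w,h,a=fitrect(c,blue,(230,165,335,265),.078,5,'flap')
th=np.radians(74.8);cx=np.array([np.cos(th),np.sin(th),0]);cy=np.array([-cx[1],cx[0],0])
cen=np.array([mx,my,0])/1000;hinge=cen-.07*cy+[0,0,.074]
tip,e=tri(c,(224.7,235),s,(331.4,127.2));d=tip-hinge
print('tip',tip,e,'cab x,y,z',d@cx,d@cy,d[2],'angle',np.arctan2(d[2],d@cy))
for t in np.arange(.4,.85,.05):
    P=hinge+.093*cx+.2*(np.cos(t)*cy+np.sin(t)*np.array([0,0,1])); print(round(t,2),proj(c,P).round(1),proj(s,P).round(1))
for n,z in (('bar',.108),):
    P=hinge+.16*cy+[0,0,.034];print('bar',P,proj(c,P))
print('home',cen-.003*cx)
print('tab px->',onz(c,458.5,216.2,.055))
E
```

```text
tray [ 586.2  -186.7   147.25  102.28   80.94]
flap [567.15 141.78 148.01 138.43  74.29]
tip [0.51657646 0.25296943 0.20784984] 0.0031497401203696945 cab x,y,z 0.09403993346684206 0.14796126044064076 0.13384984052737886 angle 0.7353659141054562
0.4 [225.6 251.5] [321.1 140.5]
0.45 [225.2 249.6] [322.2 138.2]
0.5 [224.9 247.5] [323.4 136. ]
0.55 [224.7 245.2] [324.7 134. ]
0.6 [224.6 242.6] [326.1 132. ]
0.65 [224.6 239.9] [327.6 130.1]
0.7 [224.6 236.9] [329.3 128.4]
0.75 [224.7 233.7] [331.1 126.8]
0.8 [225.  230.3] [332.9 125.3]
bar [0.48030263 0.16537577 0.108     ] [270.6700723  251.96115038]
home [0.56636755 0.1388837  0.        ]
tab px-> [ 0.56611295 -0.29079941  0.055     ]
```

```bash

python3 -m creep '85 26 -56 0 0 0 -0.094;85 26 -56 0 0 0 -0.094;85 26 -56 0 0 0 -0.094;85 26 -56 0 0 0 -0.094;85 26 -56 0 0 0 -0.094'
python3 -m creep '85 26 -56 0 0 0 -0.094;85 26 -56 0 0 0 -0.094;85 26 -56 0 0 0 -0.094;85 26 -56 0 0 0 -0.094;85 26 -56 0 0 0 -0.094'
python3 -m creep '85 27 -56 0 0 0 -0.094;85 27 -56 0 0 0 -0.094;85 27 -56 -20 0 0 -0.094;85 27 -56 -20 0 0 -0.094;85 27 -56 -20 0 0 -0.094'
python3 - <<'E'
from h import *
s=sensors.state();print(s['position'],R.from_quat(s['eef_rot']).as_matrix()[:,1:].round(3).tolist(),s['joint_positions'].round(2))
E
```

```text
time_s: 0.72
position: [0.2716, 0.3268, 0.2312]
eef_rot: [0.343, 0.939, -0.0, -0.0]
force: [1.9, 0.7, -0.2]
grip_width: 0.0852
time_s: 1.35
position: [0.4015, 0.0469, 0.2315]
eef_rot: [0.552, 0.834, 0.0, 0.0]
force: [1.1, 1.6, 0.3]
grip_width: 0.0849
time_s: 1.98
position: [0.5334, -0.2254, 0.1728]
eef_rot: [0.731, 0.682, -0.0, -0.0]
force: [0.7, 1.4, 0.9]
grip_width: 0.0853
[ 0.53339652 -0.22544418  0.17277707] [[0.998, -0.0], [-0.069, 0.0], [-0.0, -1.0]] [-0.23  0.5   0.77  1.81 -0.41  1.    0.63]
```

```bash

python3 -m creep '85 16 -33 0 0 0 -0.045;85 17 -34 0 0 0 -0.044;85 0 0 0 0 0 0;85 0 0 0 0 0 0'
python3 - <<'E'
from h import *
s=sensors.state();print(s['position'])
c=cam('wrist','w1.png')
import pickle;pickle.dump(c,open('w1.pkl','wb'));print(c['fx'],c['cx'],c['cy'],c['xyz'])
E
```

```text
time_s: 2.48
position: [0.5653, -0.2905, 0.1734]
eef_rot: [0.76, 0.65, -0.0, -0.0]
force: [0.1, 0.3, 0.9]
grip_width: 0.0847
[ 0.56534631 -0.29049111  0.17337893]
309.70691628693146 320.4682342818804 197.88986562868138 [ 0.57543683 -0.22423388  0.31514809]
```

View pics/w1.png

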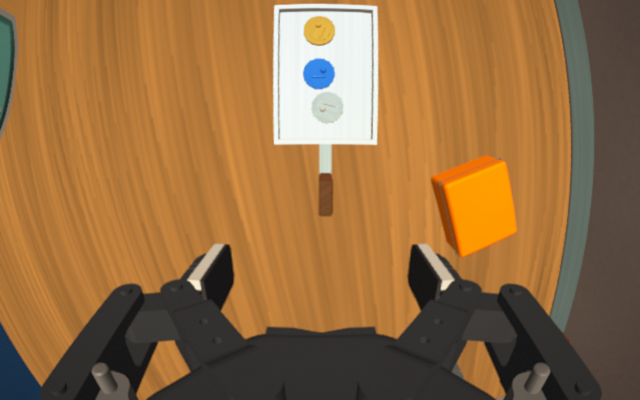

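The wrist view shows the tab top at (326,173–215) between the jaws. The tray's rear rim runs along v≈143 from u=275 to u=377, so the hand is square to it.

```bash
python3 - <<'E'
from h import *
import pickle
c=pickle.load(open('w1.pkl','rb'))
f=lambda u,v,z:onz(c,u,v,z,True).round(4)
print('tab ends',f(326,175,.055),f(326,215,.055),'mid top',f(326,195,.055))
P=[f(275,143.5,.016),f(377,143.5,.016),f(274,6,.016),f(377,6,.016)];print(P)
for a,b in((0,1),(2,0),(3,1)):e=P[b]-P[a];print(np.linalg.norm(e),np.degrees(np.arctan2(e[1],e[0])))
print('mid',np.mean(P,0)); print(att(c).round(3))
E
```

```text
tab ends [ 0.5718 -0.2758  0.055 ] [ 0.5664 -0.3114  0.055 ] mid top [ 0.5692 -0.2933  0.055 ]
[array([ 0.5271, -0.2448,  0.016 ]), array([ 0.6253, -0.2599,  0.016 ]), array([ 0.5475, -0.1078,  0.016 ]), array([ 0.6467, -0.1226,  0.016 ])]
0.09935416448242113 -8.741777828869797
0.13851050501676757 -98.46940359623171
0.13895772738498574 -98.85901696491395
mid [ 0.58665  -0.183775  0.016   ]
[[ 0.988 -0.148 -0.042]
 [-0.154 -0.952 -0.263]
 [-0.001  0.266 -0.964]]
```

```bash

python3 -m creep '85 3.5 -5.5 -40 0 0 0;85 0 0 -40 0 0 0;60 0 0 -40 0 0 0;50 0 0 -35 0 0 0;50 0 0 0 0 0 0'
python3 -m creep '5 0 0 0 0 0 0;5 0 0 0 0 0 0;5 0 0 0 0 0 0;5 0 0 0 0 0 0;5 0 0 0 0 0 0' 60
```

```text
time_s: 3.15
position: [0.568, -0.2948, 0.0171]
eef_rot: [0.76, 0.65, -0.001, -0.002]
force: [0.6, 0.4, 0.3]
grip_width: 0.0501
time_s: 3.78
position: [0.5699, -0.2967, 0.0204]
eef_rot: [0.76, 0.65, 0.001, 0.001]
force: [-1.3, 1.1, 10.6]
grip_width: 0.0111
```

```bash

python3 -m creep '5 -5 9 2 0 0 -0.014;5 -9 16 0 0 0 -0.014;5 -11 19 0 0 0 -0.014;5 -11 20 0 0 0 -0.014;5 -11 20 0 0 0 -0.014'
python3 -m creep '5 -11 20 0 0 0 -0.014;5 -10 18 0 0 0 -0.014;5 -8 14 0 0 0 -0.014;5 -5 9 0 0 0 0;5 0 0 0 0 0 0'
python3 - <<'E'
from fit import *
import pickle
s=sensors.state();print(s['position'],R.from_quat(s['eef_rot']).as_matrix()[:,1:].round(4).tolist())
w=cam('wrist','w2.png');pickle.dump(w,open('w2.pkl','wb'))
c=cam('top','t2.png');pickle.dump(c,open('t2.pkl','wb'))
p=cv2.resize(c['pixels'][150:270,200:480],None,fx=2.5,fy=2.5,interpolation=cv2.INTER_CUBIC)
v=np.zeros((600,700,3),np.uint8);v[:300]=p;v[300:,:480]=cv2.resize(w['pixels'],(480,300));cv2.imwrite('pics/c2.png',v)
E
```

```text
time_s: 4.4
position: [0.5216, -0.2113, 0.0211]
eef_rot: [0.782, 0.623, 0.0, -0.0]
force: [0.1, -0.4, -2.5]
grip_width: 0.0111
time_s: 5.03
position: [0.4881, -0.1508, 0.0209]
eef_rot: [0.795, 0.607, 0.0, -0.0]
force: [0.2, 0.1, -2.9]
grip_width: 0.011
[ 0.4881091  -0.15080688  0.02094423] [[0.9646, -0.0001], [-0.2638, 0.0004], [-0.0002, -1.0]]
```

View pics/c2.png

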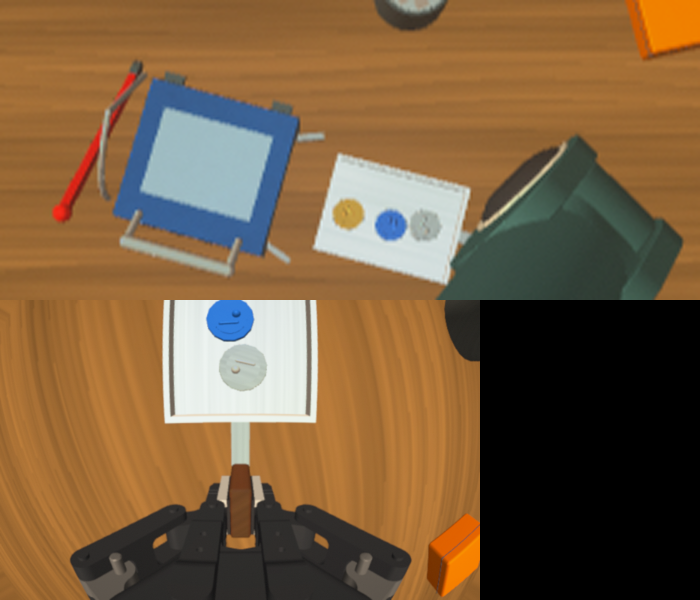

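The tray is square in the grip with all three medallions in it. Its left edge in the crop runs (341,153)–(314,249), facing the mouth between guides that end at (323,136) and (289,260).

```bash
python3 - <<'E'
from fit import *
import pickle
c=pickle.load(open('t2.pkl','rb'))
px=lambda u,v:(200+u/2.5,150+v/2.5)
P=np.array([onz(c,*px(*q),.016) for q in((341,153),(469,187),(446,283),(314,249))]);mid=P.mean(0)
for i in range(4):e=P[(i+1)%4]-P[i];print(np.linalg.norm(e).round(4),np.degrees(np.arctan2(e[1],e[0])).round(2))
mx,my,w,h,a=fitrect(c,blue,(230,165,335,265),.078,5,'flap')
g=np.array([onz(c,*px(*q),.014) for q in((324,135),(290,261))])
for th in(74.3,74.8):
    th=np.radians(th);cx=np.array([np.cos(th),np.sin(th),0]);cy=np.array([-cx[1],cx[0],0])
    home=np.array([mx,my,0])/1000-.003*cx;d=mid-home;print('tray mid',mid,'rel home',d@cx,d@cy,[( (q-home)@cx,(q-home)@cy) for q in g])
    t=np.array([.4881,-.1508,0])+.115*np.array([.2638,.9646,0])-home;print('by grip',t@cx,t@cy)
E
```

```text
0.1347 -105.33
0.1001 165.24
0.1373 75.31
0.1016 -16.2
flap [566.84 141.8  148.05 137.86  74.24]
tray mid [ 0.5179917  -0.04326968  0.016     ] rel home -0.18838328998176146 -0.003059087156767514 [(np.float64(-0.09916022347760653), np.float64(-0.06656714489735771)), (np.float64(-0.09969227193995646), np.float64(0.06665322072193282))]
by grip -0.18499090972620158 -0.002568090956972235
tray mid [ 0.5179917  -0.04326968  0.016     ] rel home -0.1884026979251763 -0.001388857602280667 [(np.float64(-0.09973723408230516), np.float64(-0.06567310540775396)), (np.float64(-0.09910671003619681), np.float64(0.06754683052801734))]
by grip -0.18500616214529464 -0.0009274838248403043
```

```bash

python3 -m creep '5 0 8 0 0 0 -0.003;5 3 14.5 0 0 0 0;5 4 14.5 0 0 0 0;5 4 14.5 0 0 0 0;5 4 14.5 0 0 0 0'
python3 -m creep '5 4 14.5 0 0 0 0;5 4 14.5 0 0 0 0;5 4 14.5 0 0 0 0;5 4 14.5 0 0 0 0;5 4 14.5 0 0 0 0'
python3 -m creep '5 4 14.5 0 0 0 0;5 2.7 9.6 0 0 0 0;5 0 0 0 0 0 0'
```

```text
time_s: 5.75
position: [0.5035, -0.0842, 0.0208]
eef_rot: [0.796, 0.605, -0.0, -0.0]
force: [-0.2, -1.3, -1.8]
grip_width: 0.0113
time_s: 6.38
position: [0.5234, -0.012, 0.0208]
eef_rot: [0.796, 0.605, -0.0, -0.0]
force: [-1.3, -1.4, -1.9]
grip_width: 0.0111
time_s: 6.75
position: [0.53, 0.012, 0.0208]
eef_rot: [0.796, 0.606, 0.0, -0.0]
force: [-0.1, 0.5, -1.6]
grip_width: 0.0109
```

```bash

python3 -m creep '5 1.1 3.9 0 0 0 0;5 1.1 3.9 0 0 0 0;5 1.1 3.9 0 0 0 0'
python3 -m creep '5 .5 1.9 0 0 0 0'
python3 -m creep '5 .5 1.9 0 0 0 0'
python3 -m creep '5 .5 1.9 0 0 0 0'
python3 -m creep '5 0 0 0 0 0 0'
```

```text
time_s: 7.12
position: [0.5332, 0.0229, 0.0209]
eef_rot: [0.796, 0.605, -0.0, -0.0]
force: [0.7, -1.0, -1.7]
grip_width: 0.0113
time_s: 7.25
position: [0.5337, 0.025, 0.0208]
eef_rot: [0.796, 0.605, -0.0, -0.0]
force: [-0.9, -0.9, -1.5]
grip_width: 0.0115
time_s: 7.38
position: [0.5342, 0.0267, 0.0208]
eef_rot: [0.796, 0.605, -0.0, -0.0]
force: [0.4, -0.3, -2.0]
grip_width: 0.0113
time_s: 7.5
position: [0.5347, 0.0286, 0.0208]
eef_rot: [0.796, 0.605, -0.0, -0.0]
force: [-0.3, -0.3, -1.4]
grip_width: 0.0111
time_s: 7.62
position: [0.5347, 0.0288, 0.0208]
eef_rot: [0.796, 0.605, 0.0, -0.0]
force: [-0.7, 0.5, -2.1]
grip_width: 0.0111
```

```bash

for i in 1; do python3 -m creep '5 .5 1.5 0 0 0 0;5 0 0 0 0 0 0'; done
python3 -m creep '5 .5 1.5 0 0 0 0;5 0 0 0 0 0 0'
python3 -m creep '5 .4 1.5 0 0 0 0;5 0 0 0 0 0 0'
python3 - <<'E'
from h import *
import pickle
w=cam('wrist','w3.png');pickle.dump(w,open('w3.pkl','wb'))
c=cam('top','t3.png')
cv2.imwrite('pics/c3.png',np.vstack([w['pixels'],cv2.resize(c['pixels'][170:270,240:400],(320,200)).repeat(1,1) if 0 else np.pad(cv2.resize(c['pixels'][170:270,240:400],(320,200)),((0,0),(0,320),(0,0)))]))
E
```

```text
time_s: 7.88
position: [0.535, 0.0297, 0.0208]
eef_rot: [0.796, 0.605, -0.0, 0.0]
force: [-2.4, -3.3, -0.7]
grip_width: 0.011
time_s: 8.12
position: [0.5348, 0.0299, 0.0207]
eef_rot: [0.797, 0.604, -0.001, 0.0]
force: [-6.7, -10.9, 1.2]
grip_width: 0.0114
time_s: 8.38
position: [0.5346, 0.0299, 0.0207]
eef_rot: [0.797, 0.604, -0.002, 0.001]
force: [-10.4, -18.8, 3.9]
grip_width: 0.0109
```

View pics/c3.png

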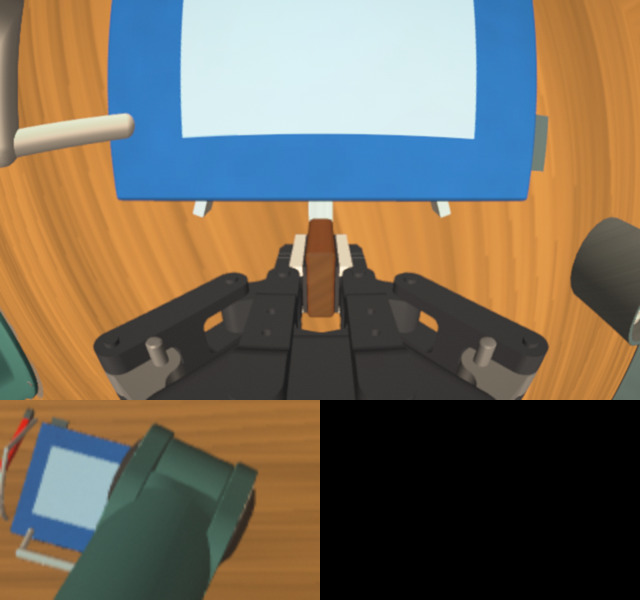

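The tray stopped on the rear wall: about 21 N back at a tab position 2 mm from the one predicted. The wrist view shows the tab central at (320,250) and square to the mouth. I ease off, let go and lift.

```bash

python3 -m creep '5 -1 -3.2 0 0 0 0;5 0 0 0 0 0 0;45 0 0 0 0 0 0;45 0 0 0 0 0 0;45 0 0 0 0 0 0'
python3 -m creep '45 0 0 30 0 0 0;45 0 0 50 0 0 0;45 0 0 60 0 0 0;45 0 0 20 0 0 0;45 0 0 0 0 0 0'
python3 -m creep '45 -14 34 0 0 0 0;45 -14 34 0 0 0 0;45 -14 34 0 0 0 0;45 -12.5 34 0 0 0 0;45 0 0 0 0 0 0'
python3 -m creep '45 0 0 0 0 0 0;45 0 0 0 0 0 0'
python3 - <<'E'
from h import *
import pickle
w=cam('wrist','w4.png');pickle.dump(w,open('w4.pkl','wb'))
c=cam('scene','s4.png')
p=cv2.resize(c['pixels'][100:245,250:430],None,fx=3.5,fy=3.5,interpolation=cv2.INTER_CUBIC)[:,:640]
cv2.imwrite('pics/c4.png',np.vstack([cv2.resize(w['pixels'],(480,300)),cv2.resize(p,(480,300))]))
s=sensors.state();print(s['position'],R.from_quat(s['eef_rot']).as_matrix()[:,1:].round(4).tolist(),s['joint_positions'].round(2))
E
```

```text
time_s: 9.1
position: [0.5352, 0.0301, 0.0209]
eef_rot: [0.796, 0.605, 0.0, -0.0]
force: [-0.2, 1.7, -1.1]
grip_width: 0.045
time_s: 9.72
position: [0.5355, 0.0303, 0.1817]
eef_rot: [0.796, 0.605, 0.001, 0.0]
force: [0.2, -0.3, -0.8]
grip_width: 0.045
time_s: 10.35
position: [0.479, 0.1683, 0.1793]
eef_rot: [0.795, 0.607, -0.001, -0.0]
force: [0.3, -0.6, 0.4]
grip_width: 0.0449
time_s: 10.6
position: [0.4807, 0.1648, 0.1805]
eef_rot: [0.797, 0.604, -0.0, 0.0]
force: [-0.1, 0.3, -0.2]
grip_width: 0.0448
[0.48075144 0.16501525 0.18066097] [[0.9631, -0.0002], [-0.2691, -0.0003], [-0.0001, -1.0]] [-1.14  0.39  0.92  1.97 -0.37  0.96 -0.31]
```

View pics/c4.png

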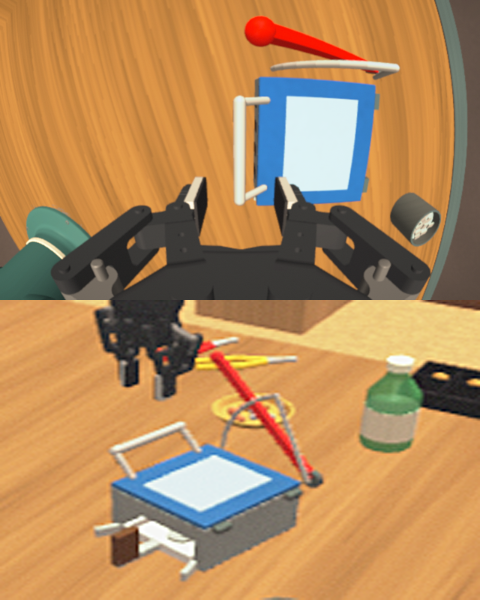

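The wrist view shows the bar at u≈239 (half scale) from v=97 to v=203, centred between the jaws. The scene view shows the tray in the mouth with its tab outside and the pointer undisturbed.

```bash
python3 - <<'E'
from h import *
import pickle
c=pickle.load(open('w4.pkl','rb'));k=640/480
a,b=[onz(c,239.5*k,v*k,.112,True) for v in(98,201)];print(a,b,(a+b)/2,np.linalg.norm(a-b),np.degrees(np.arctan2(*(a-b)[1::-1])))
# lift path: world shift of bar from angle t0 to t1
cy=np.array([-.9636,.267,0]);z=np.array([0,0,1])
f=lambda t:(.16*np.cos(t)-.034*np.sin(t))*cy+(.16*np.sin(t)+.034*np.cos(t))*z
T=np.linspace(0,.735,13)
for i in range(12):print(((f(T[i+1])-f(T[i]))*1000).round(1))
E
```

```text
[0.49455889 0.21896017 0.112     ] [0.46690545 0.12004538 0.112     ] [0.48073217 0.16950278 0.112     ] 0.10270759444941026 74.38069260487559
[ 2.3 -0.6  9.7]
[ 2.9 -0.8  9.6]
[ 3.4 -0.9  9.4]
[ 4.  -1.1  9.1]
[ 4.5 -1.2  8.9]
[ 5.  -1.4  8.6]
[ 5.5 -1.5  8.2]
[ 6.  -1.7  7.9]
[ 6.4 -1.8  7.5]
[ 6.9 -1.9  7. ]
[ 7.3 -2.   6.6]
[ 7.6 -2.1  6.1]
```

```bash

python3 -m creep '45 0 2 -20 0 0 0;45 0 0 -30 0 0 0;45 0 0 -30 0 0 0;45 0 0 -10 0 0 0;45 0 0 0 0 0 0'
python3 -m creep '5 0 0 0 0 0 0;5 0 0 0 0 0 0;5 0 0 0 0 0 0;5 0 0 0 0 0 0' 60
python3 -m creep '5 2.3 -0.6 9.7 0 0 0;5 2.9 -0.8 9.6 0 0 0;5 3.4 -0.9 9.4 0 0 0;5 0 0 0 0 0 0'
```

```text
time_s: 11.32
position: [0.4805, 0.1674, 0.0905]
eef_rot: [0.796, 0.605, -0.001, 0.0]
force: [0.2, 0.3, -0.2]
grip_width: 0.0453
time_s: 11.82
position: [0.4808, 0.1682, 0.0917]
eef_rot: [0.796, 0.605, 0.001, -0.0]
force: [-4.2, -0.6, 10.2]
grip_width: 0.0097
time_s: 12.32
position: [0.4889, 0.1659, 0.1204]
eef_rot: [0.796, 0.605, -0.0, -0.001]
force: [-8.2, 3.4, 1.4]
grip_width: 0.0098
```

```bash

python3 -m creep '5 4 -1.1 9.1 0 0 0;5 4.5 -1.2 8.9 0 0 0;5 5 -1.4 8.6 0 0 0;5 5.5 -1.5 8.2 0 0 0;5 0 0 0 0 0 0'
python3 -m creep '5 6 -1.7 7.9 0 0 0;5 6.4 -1.8 7.5 0 0 0;5 6.9 -1.9 7 0 0 0;5 7.3 -2 6.6 0 0 0;5 7.6 -2.1 6.1 0 0 0'
python3 -m creep '5 0 0 0 0 0 0;5 0 0 0 0 0 0'
python3 - <<'E'
from h import *
import pickle
s=cam('scene','s5.png');c=cam('top','t5.png');w=cam('wrist','w5.png');pickle.dump((s,c,w),open('f5.pkl','wb'))
p=cv2.resize(s['pixels'][90:240,240:440],(640,480),interpolation=cv2.INTER_CUBIC)
q=cv2.resize(c['pixels'][160:270,200:360],(160*2,110*2))
cv2.imwrite('pics/c5.png',p)
st=sensors.state();p=st['position'];print(p,st['force'],st['joint_positions'].round(2))
E
```

```text
time_s: 12.95
position: [0.5067, 0.1608, 0.1549]
eef_rot: [0.796, 0.605, -0.001, -0.002]
force: [-17.4, 5.3, 7.3]
grip_width: 0.0096
time_s: 13.58
position: [0.5404, 0.1516, 0.1907]
eef_rot: [0.796, 0.605, -0.001, -0.002]
force: [-28.7, 3.7, 36.4]
grip_width: 0.0099
time_s: 13.82
position: [0.5413, 0.1514, 0.1913]
eef_rot: [0.796, 0.605, -0.0, -0.002]
force: [-28.1, 3.8, 36.2]
grip_width: 0.0094
[0.54126764 0.15139352 0.19125633] [-28.64949225   3.79283765  37.5066761 ] [-1.    0.48  0.88  1.83 -0.43  1.03 -0.22]
```

View pics/c5.png

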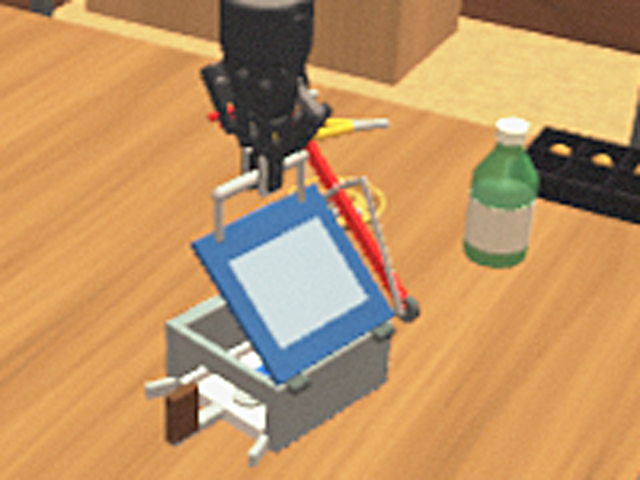

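The scene view shows the flap up and roughly parallel to the pointer, with the jaws on the bar. The residual force is purely radial (outward from the hinge), from a slight arc mismatch, so I ease outward.

```bash

python3 -m creep '5 -1.2 0.3 1.6 0 0 0;5 -1.2 0.3 1.6 0 0 0;5 -1.2 0.3 1.6 0 0 0;5 0 0 0 0 0 0'
python3 - <<'E'
from fit import *
import pickle
s=cam('scene','s6.png');c=cam('top','t6.png');w=cam('wrist','w6.png');pickle.dump((s,c,w),open('f6.pkl','wb'))
a=cv2.resize(s['pixels'][115:225,280:380],(400,440),interpolation=cv2.INTER_CUBIC)
b=cv2.resize(c['pixels'][160:260,210:330],(400,333),interpolation=cv2.INTER_CUBIC)
v=np.zeros((600,800,3),np.uint8);v[:440,:400]=a;v[:333,400:]=b;v[345:595,400:]=cv2.resize(w['pixels'],(400,250));cv2.imwrite('pics/c6.png',v)
print(sensors.state()['position'],sensors.state()['force'])
E
```

```text
time_s: 14.48
position: [0.5415, 0.1508, 0.1931]
eef_rot: [0.796, 0.605, 0.002, 0.003]
force: [44.7, 0.7, -63.1]
grip_width: 0.0096
[0.54149494 0.15083219 0.19302769] [ 4.46752189e+01 -4.77278744e-03 -6.17886421e+01]
```

View pics/c6.png

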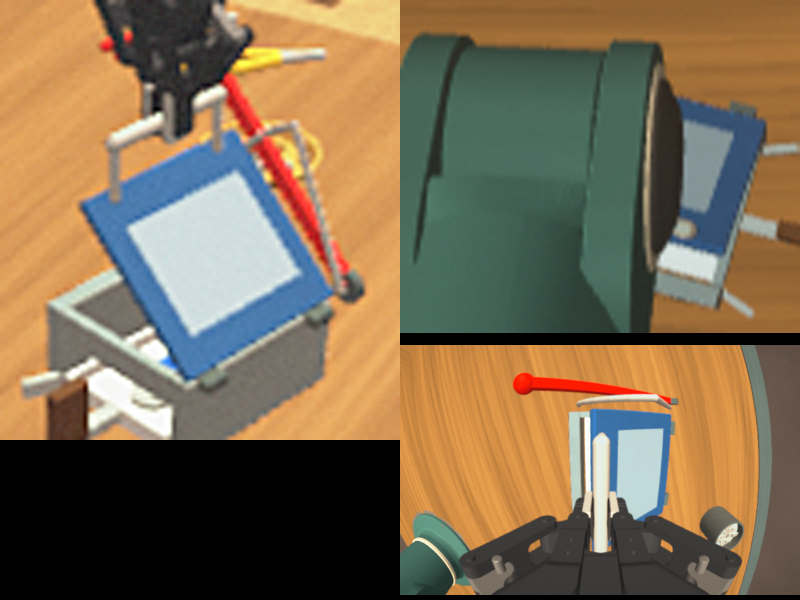

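Eased out too far: the radial force reversed to 77 N, so the stiffness is about 20 N/mm. I go back by about 3.7 mm. The scene crop shows the flap edge (235,135)–(330,295) near-parallel to the pointer.

```bash

python3 -m creep '5 2.2 -0.6 -3 0 0 0;5 0 0 0 0 0 0;5 0 0 0 0 0 0'
python3 - <<'E'
from fit import *
import pickle
s=cam('scene','s7.png');w=cam('wrist','w7.png')
st=sensors.state();print(st['position'],st['force'])
th=np.radians(74.5);cx=np.array([np.cos(th),np.sin(th),0]);cy=np.array([-cx[1],cx[0],0]);z=np.array([0,0,1])
hinge=np.array([.567,.1418,0])-.07*cy+.074*z
# flap side-edge corner rays from scene: rear free corner and front free corner (flap upper face), fit angle
def pred(t,x,y,zz):return hinge+x*cx+y*(np.cos(t)*cy+np.sin(t)*z)+zz*(-np.sin(t)*cy+np.cos(t)*z)
for t in np.arange(.6,.9,.05):
    P=[proj(s,pred(t,x,.14,.004)) for x in(.075,-.075)]+[proj(s,pred(t,x,0,.004)) for x in(.075,-.075)]+[proj(s,pred(t,.093,.2,0))]
    print(round(t,2),np.round(P,1).tolist())
h=cv2.cvtColor(s['pixels'],cv2.COLOR_BGR2HSV);m=cv2.inRange(h,(95,110,0),(125,255,255));m[:,:280]=0;m[:,380:]=0;m[:120]=0;m[225:]=0
m=cv2.morphologyEx(m,cv2.MORPH_CLOSE,np.ones((5,5)));k=max(cv2.findContours(m,0,2)[0],key=cv2.contourArea)
print(cv2.approxPolyDP(cv2.convexHull(k),3,True)[:,0].tolist())
r=cv2.inRange(h,(0,150,80),(6,255,255))|cv2.inRange(h,(174,150,80),(180,255,255))
r[:,:325]=0;r[:,375:]=0;r[:115]=0;r[195:]=0;ys,xs=np.nonzero(r);print('red',xs.min(),xs.max(),ys.min(),ys.max(),xs[ys==ys.min()])
E
```

```text
time_s: 15.0
position: [0.5408, 0.1512, 0.1917]
eef_rot: [0.796, 0.605, -0.0, -0.0]
force: [-4.8, 1.2, 1.7]
grip_width: 0.0094
[0.54077791 0.15118053 0.19168988] [-4.6126452   2.47508207  1.38281913]
0.6 [[334.6, 149.5], [296.6, 168.2], [363.2, 188.4], [326.8, 210.4], [326.3, 132.0]]
0.65 [[335.8, 148.3], [297.7, 167.0], [363.2, 188.4], [326.9, 210.4], [327.8, 130.1]]
0.7 [[337.0, 147.2], [298.8, 165.9], [363.3, 188.5], [326.9, 210.5], [329.5, 128.4]]
0.75 [[338.3, 146.2], [300.1, 164.9], [363.3, 188.5], [326.9, 210.6], [331.2, 126.8]]
0.8 [[339.7, 145.3], [301.4, 164.1], [363.3, 188.6], [327.0, 210.6], [333.1, 125.3]]
0.85 [[341.2, 144.5], [302.8, 163.3], [363.4, 188.7], [327.0, 210.7], [335.1, 123.9]]
0.9 [[342.7, 143.8], [304.2, 162.6], [363.4, 188.7], [327.0, 210.8], [337.2, 122.7]]
[[338, 148], [362, 188], [326, 209], [320, 205], [300, 166]]
red 335 366 133 185 [337]
```

```bash
python3 -m creep '5 0 0 0 0 0 0;5 0 0 0 0 0 0;5 0 0 0 0 0 0;5 0 0 0 0 0 0;5 0 0 0 0 0 0' && python3 -c "
from bench import ticket;ticket.hand_in()"
```

```text
time_s: 15.72
position: [0.5408, 0.1512, 0.1917]
eef_rot: [0.796, 0.605, -0.0, -0.0]
force: [-4.7, 2.0, 2.3]
grip_width: 0.0099
the job is handed in; nothing more can be done
```

I slid the tray in by its tab until it met the rear wall, then let go. I then gripped the flap's bar, swung the flap up in line with the red pointer, and handed the job in at 15.7 s still holding it. No verdict was given.

**Last checks**
- **Tray:** the wall pushed back with about 21 N, with the tab within about 2 mm of the position I had predicted for fully home.
- **Flap:** its corners in the scene camera and the arm's position both gave an angle of about 0.72–0.75 rad. The pointer, measured before the move, stood at about 0.735 rad, within the 0.09 rad limit. The arm was still, with the fingers about 10 mm apart on the bar.
- **Pointer and bystanders:** no contact was felt or seen near them. I did not re-measure any of them at the end, because the gripper hid the pointer's ball in the scene view.
- **Medallions:** all three were in the tray just before it went in. Only some were visible through the opening afterwards, so I did not count them again.

**What disagreed**
- **Arc mismatch:** while lifting, the arm pressed outward along the flap with about 46 N. My first correction overshot to about 77 N the other way. A second one brought it down to about 5 N. Those are wrist-force readings with the fingers on the bar, below the 120 N limit.
- **Grip reading:** the bar measured 9.5–10 mm between the fingers, although it is 12 mm thick.

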